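# Gauge the last leg bore of a kitchen stool seat

### The job

A stool seat lies upside down on the worktop; three of its four leg bores already have their brass sleeves, and I need the depth of the bare one before I fit the last. With its rod still drawn up, stand the depth gauge over the bare bore with its beam flat on the wood, then run the rod down gently until you feel it bottom, without bruising the thin wood below. Leave the gauge standing there with the rod on the bottom so that I can read it, and leave the other tools and parts where they are.

Things in the scene. Friction and masses are not known exactly. Their poses are not given: they have to be found in the camera images.
- seat: the stool seat: oak slab 280 x 280 x 40 mm lying upside down on the worktop, held fast; origin at the centre of its lower face, x and y along its sides, z up; its upper face is at z = 40 mm in its frame. The four leg bores lie 82 mm from the centre along both x and y, one in each corner
- bore: the bare bore, in one of the seat's corners (the other three hold brass sleeves with 22 mm collars): round blind hole, 14 mm in diameter, 1 mm chamfer, vertical, 12 to 32 mm deep (not known which); origin at the centre of its mouth, level with the seat's upper face, z up. The wood under it is thin: more than 25 N from the rod bruises it
- gauge: the depth gauge without its rod, 220 g: steel cross beam 90 mm long (its x), 24 mm wide (its y), 12 mm high, with a 30 x 30 mm hub on its middle, hub top 28 mm above the beam's foot; a slack lock screw sticks out of the hub to 25 mm from the axis on the +x side. Origin at the centre of the beam's foot, on the rod's axis; z up
- gauge_rod: the gauge's upright 8 mm rod, 50 g; origin at the centre of its lower tip. Thumb flange of 28 mm diameter 62 to 65 mm above the tip, round knob of 20 mm from 65 to 80 mm. Drawn up to its stop (start: within 2 mm of it) the tip is 4 mm above the beam's foot; it slides 37 mm down from there against about 3 N of friction, which holds it where it is left. The gauge can be lifted by the knob
- spare_sleeve: bystander: the fourth brass sleeve, a barrel of 14 mm diameter on a 22 mm collar, 20 mm high, standing near the middle of the seat; origin under its centre
- pencil: bystander: flat carpenter's pencil, 105 x 13 x 8 mm, lying near the middle of the seat; origin under the middle of its shaft
- tape: bystander: tape measure, 70 x 35 x 62 mm, standing on the worktop; origin under its centre
- screwdriver: bystander: screwdriver with a black handle lying on the worktop; origin under it
- mallet: bystander: wooden-handled mallet lying on the worktop left of the gauge; origin under it
- wrench: bystander: steel wrench, 150 mm long, lying on the worktop to the right of the seat; origin under it
Things that resemble listed ones, but are neither listed nor needed, are in the scene too. Several things look just like the gauge: the one meant starts farthest from the robot's base.

How it is judged:
On the way:
1. the gauge's beam stands flat on the seat over the bare bore while the rod is still drawn up (tip no more than 8 mm below the beam's foot) (z of gauge in the frame of bore below 0.0015 m and horizontal distance between gauge and bore below 0.005 m and angle between gauge's own z axis and vertical below 0.04 rad and z of gauge_rod in the frame of gauge above -0.008 m), for 0.1 s.
At the end, for the whole second after the job is handed in: The gauge stands released and still on the seat over the bare bore, its beam flat on the wood (foot within 1.5 mm of the face, tilt under 0.03 rad), its rod inside the bore (tip within 4 mm of its axis, at least 10 mm down) and touching the bottom of it (contact force between gauge_rod and bore above 0.05 N and z of gauge_rod in the frame of bore below -0.01 m and horizontal distance between gauge_rod and bore below 0.004 m and z of gauge in the frame of bore below 0.0015 m and angle between gauge's own z axis and vertical below 0.03 rad and linear speed of gauge below 0.01 m/s).
It fails at once if the rod pressed on the bottom of the bore with more than 25 N (contact force between gauge_rod and bore above 25 N).
It fails at once if a bystander was moved by more than 20 mm (distance of any of spare_sleeve, pencil, tape, screwdriver, mallet, wrench from where it was at the start of the episode above 0.02 m).
It also fails if it takes over 45 s, if anything falls off the work surface, if the arm or the gripper's body presses on something with over 40 N, if the wrist force passes 120 N, or if a joint passes its speed limit or range.

### The arm

A 6-joint arm with a two-finger parallel gripper is mounted at the origin on the work surface. World frame = base frame: x ahead of the robot, y to its left, z up, the work surface at z = 0. Lengths are in m, angles in rad, forces in N, time in s.
With the tool pointing down it reaches from about 0.225 to 0.875 m from the base axis. Payload 3.4 kg.
Tool frame: the origin (TCP) lies midway between the tips of the shut fingers; the grasp point (between the pads) lies 19 mm behind it (r.pinch_z is the distance from the TCP to the grasp point, in m); z points along the fingers, y is the line along which they close (so a half turn about z gives the same grasp; the last joint's range is limited). The gripper opens to 85 mm and grips with 20 to 120 N. Pads are 22 mm wide; open, the fingers measure 114 mm over their backs; the gripper's body (76 mm by 85 mm) begins 54 mm behind the grasp point. The pads swing forward as they close: fully open they stand 13 mm farther back than shut.
Start: joints at [-1.402, 0.276, 1.505, -0, 1.361, -0.121], TCP at [0.164, -0.551, 0.2] pointing down, gripper open.
Joint ranges: [-2.89, 2.89], [-0.75, 2.08], [0.22, 2.7], [-1.18, 4.32], [0.11, 2.71], [-2.7, 2.7]. Speed limits (rad/s): [2.57, 2.57, 3.14, 3.14, 3.14, 3.14].

### API

Orientations are given as a unit quaternion [x, y, z, w].
In Python, from rig import r gives the robot as it stands. The module is installed in compiled form; this text tells all that it offers.
- The arm moves only by the shell command python3 -m jog 'ROWS' [FORCE]. ROWS is JSON, one flat list of numbers, 5 for each row, row after row: the finger opening in cm, from 0 to 8.54, then the shift along the tool's x, y, z in cm, then the turn about the tool's z in units of 10 degrees (1.0 is 10 degrees). A call has 1 to 8 rows; each row is the pose to reach, as a shift and turn from the pose commanded when the call began, along the tool's axes at that moment; what a row does not reach only later rows make up. A row lasts 1/8 s, in which the tool goes at most 62.5 mm and 10.7 degrees, less where a joint would pass 70% of its speed; a pose out of reach is approached as far as the arm can. A call with a gripper value outside its range is refused whole. The fingers move at their own pace and stop on an object; FORCE is the grip in N (left out, the last holds). Time passes only in rows, so rows that repeat a pose let the fingers close. It gives the time, the measured TCP pose, the force, the opening and the grip force at its end, in the units of the state.
- r.read_state(): the state, without advancing time (a new reading comes with each control period).
- r.snapshot(name): name is "scene" or "side" or "wrist"; returns a dict with "pixels" (420x560x3 uint8, red, green, blue), "K" (3x3 intrinsics, pixels), "extrinsics" (4x4, takes a point from world to camera coordinates). Camera axes: x right, y up, looking along -z (the intrinsics and any distortion apply to the point x, -y, -z); pixel columns grow to the right and rows downward; lengths in m; the calibration is good to about 2 mm. The wrist camera is an equidistant fisheye: a pixel r from the principal point sees the ray r / f radians off the axis. A picture is of the moment at which its call begins. There is no depth.
- r.finish_job(): hands the job in; it is judged then, once.
The state is a dict: "t": time; "joint_positions": joint angles; "joint_vel": joint speeds; "effort": joint torques, N m; "ee_pos": TCP position; "eef_rot": TCP orientation; "force": force on the tool from outside, world axes, zero at the start; "moment": the same for the moment, N m; "finger_gap": finger opening in m; "finger_force": force on a finger pad.
Only numpy, scipy, OpenCV 4.12 (cv2) and the standard library are available. Lean on these libraries where they do the work, as an engineer would, in place of code of your own. Each camera call takes 0.05 s, during which the arm holds its last target. There are 200 camera calls.

## Working session

There is one attempt and no reset: what is moved stays moved. The work goes in short steps, Python scripts to look and compute and a shell command to move; the robot and the scene stay as the last step left them, time stands still between calls to the robot, and variables do not carry over. Pictures are saved under pics/ and viewed, at most 10 in all, crops included, and the job is handed in when it is done.

```bash
mkdir -p pics
cat > h.py <<'E'
import numpy as np,cv2,pickle
from rig import r
def snap(n,f):
    s=r.snapshot(n); pickle.dump({**s,'st':r.read_state()},open(f'pics/{f}.pkl','wb')); cv2.imwrite(f'pics/{f}.png',s['pixels'][:,:,::-1]); return s
def load(f): return pickle.load(open(f'pics/{f}.pkl','rb'))
def ray(s,u,v,fish=False):
    K=np.array(s['K']);E=np.array(s['extrinsics'])
    a=(u-K[0,2])/K[0,0];b=(v-K[1,2])/K[1,1]
    if fish:
        t=np.hypot(a,b);k=np.sin(t)/max(t,1e-9);d=np.array([a*k,-b*k,-np.cos(t)])
    else: d=np.array([a,-b,-1])
    R=E[:3,:3];return -R.T@E[:3,3],R.T@d
def at(s,u,v,z,fish=False):
    o,d=ray(s,u,v,fish);return o+d*(z-o[2])/d[2]
def proj(s,p,fish=False):
    K=np.array(s['K']);E=np.array(s['extrinsics']);c=E[:3,:3]@np.array(p)+E[:3,3]
    x,y,z=c[0],-c[1],-c[2]
    if fish:
        q=np.hypot(x,y);t=np.arctan2(q,z);x,y=x/q*t,y/q*t
    else: x,y=x/z,y/z
    return np.array([K[0,0]*x+K[0,2],K[1,1]*y+K[1,2]])
E
python3 - <<'E'
from h import *
for n in('scene','side','wrist'):
    s=snap(n,n+'0');print(n,np.array(s['K']).round(1).tolist(),ray(s,280,210)[0].round(3),[k for k in s])
a=cv2.imread('pics/scene0.png')
print(r.read_state())
E
```

```text
scene [[541.1, 0.0, 282.1], [0.0, 541.1, 210.0], [0.0, 0.0, 1.0]] [ 0.927 -0.622  1.361] ['pixels', 'K', 'extrinsics']
side [[456.1, 0.0, 281.0], [0.0, 456.1, 202.4], [0.0, 0.0, 1.0]] [-0.1    0.971  0.873] ['pixels', 'K', 'extrinsics']
wrist [[325.2, 0.0, 280.3], [0.0, 325.2, 206.0], [0.0, 0.0, 1.0]] [ 0.231 -0.53   0.373] ['pixels', 'K', 'extrinsics']
{'t': 0.15, 'joint_positions': array([-1.40201281e+00,  2.76468710e-01,  1.50580721e+00,  2.92419689e-05,
        1.36070041e+00, -1.20976299e-01]), 'joint_vel': array([-1.20673352e-03, -2.87177610e-03, -3.88097650e-03, -7.20128136e-04,
        2.08666516e-05,  2.70362755e-04]), 'effort': array([ 8.84207020e-04, -4.17146444e+01, -2.46032506e+01, -2.15648088e-04,
        7.64260098e-03, -1.55008115e-05]), 'ee_pos': array([ 0.16423858, -0.55061082,  0.19964162]), 'eef_rot': array([ 9.89523456e-01,  1.44370538e-01, -2.24260432e-06, -6.91983654e-04]), 'force': array([-0.20480812, -0.44455331, -0.6121156 ]), 'moment': array([0.03941881, 0.07919619, 0.06502896]), 'finger_force': 0.0, 'finger_gap': 0.08527609973445627}
```

View pics/scene0.png

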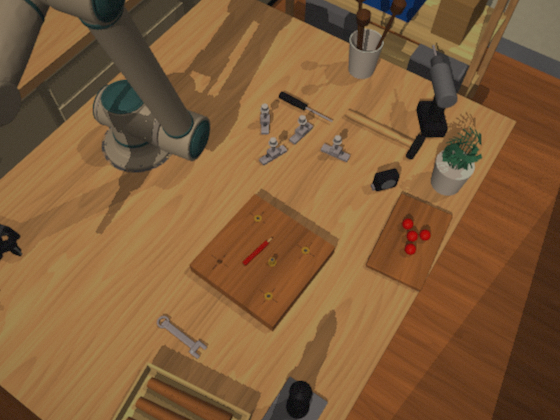

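View pics/side0.png

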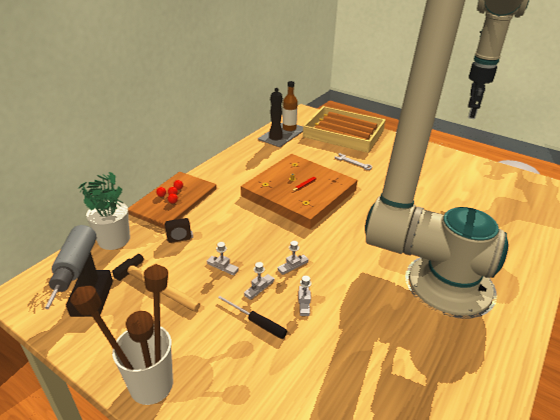

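The scene picture shows four gauges, at about (265,118), (301,130), (273,152) and (337,150). The seat is at (263,260), with the bare bore probably at (220,261). The side view agrees.

Run:
```python
from h import *
s=load('scene0')
for n,p,z in[('g1',(265,128),0),('g2',(301,137),0),('g3',(273,156),0),('g4',(335,153),0),('seatL',(191,266),.04),('seatT',(263,194),.04),('seatR',(336,249),.04),('seatB',(273,327),.04),('bore',(220,261),.04),('s1',(258,218),.04),('s2',(305,250),.04),('s3',(268,296),.04)]:
    q=at(s,*p,z);print(n,q.round(3),np.hypot(*q[:2]).round(3))
a=cv2.imread('pics/scene0.png');b=cv2.imread('pics/side0.png')
f=lambda i,x,y,w,h:cv2.resize(i[y:y+h,x:x+w],(400,300),interpolation=cv2.INTER_CUBIC)
cv2.imwrite('pics/c1.png',np.vstack([np.hstack([f(a,180,185,160,120+0),f(a,300,115,80,60)]),np.hstack([f(b,235,150,128,96-0),f(b,190,230,80,60)])]))
```

```text
g1 [0.293 0.262 0.   ] 0.394
g2 [0.407 0.297 0.   ] 0.504
g3 [0.376 0.187 0.   ] 0.419
g4 [0.528 0.304 0.   ] 0.609
seatL [ 0.414 -0.256  0.04 ] 0.486
seatT [0.443 0.036 0.04 ] 0.445
seatR [0.707 0.004 0.04 ] 0.707
seatB [ 0.687 -0.271  0.04 ] 0.739
bore [ 0.468 -0.201  0.04 ] 0.51
s1 [ 0.477 -0.036  0.04 ] 0.478
s2 [ 0.639 -0.046  0.04 ] 0.64
s3 [ 0.63  -0.211  0.04 ] 0.665
```

View pics/c1.png

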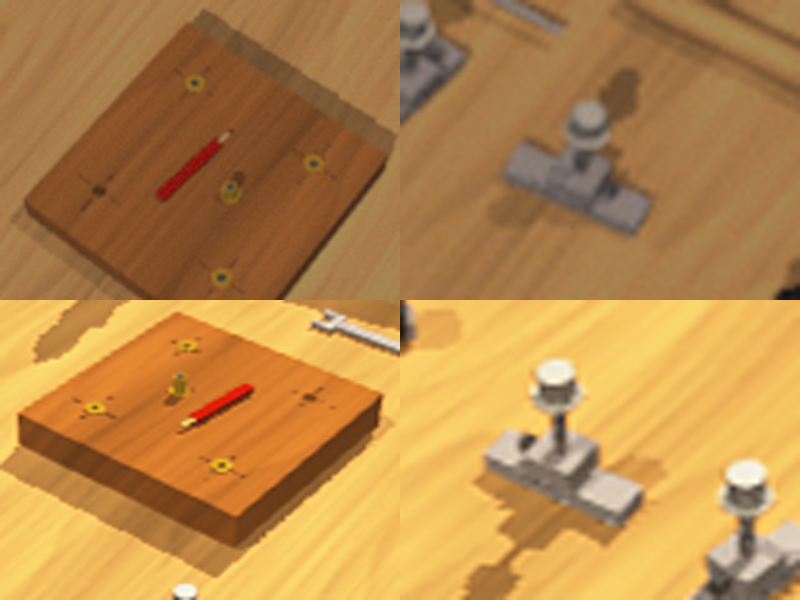

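The bare bore is at scene (219.6,261) and side (334.2,181). The target gauge's knob top is at scene (337.6,137.4) and side (221.4,244).

```bash
cat >> h.py <<'E'
from scipy.spatial.transform import Rotation as Ro
def tri(*L):
    A=0;b=0
    for s,u,v,*f in L:
        o,d=ray(s,u,v,*f);d=d/np.linalg.norm(d);P=np.eye(3)-np.outer(d,d);A=A+P;b=b+P@o
    return np.linalg.solve(A,b)
def togo(p):
    st=r.read_state();R=Ro.from_quat(st['eef_rot']).as_matrix()
    return ((R.T@(np.array(p)-st['ee_pos']))*100).round(2),np.degrees(np.arctan2(R[1,0],R[0,0])).round(2)
E
python3 - <<'E'
from h import *
s=load('scene0');d=load('side0')
k=tri((s,337.6,137.4),(d,221.4,244));print('knob',k,at(s,337.6,137.4,.084),at(d,221.4,244,.084))
print('bore',tri((s,219.6,261),(d,334.2,181)),at(s,219.6,261,.04),at(d,334.2,181,.04))
# beam ends top z=.012
for p in((300+115/5,115+160/5),(300+240/5,115+215/5)): print(at(s,*p,.012))
print(togo([.531,.302,.2]), togo([.531-.07,.302,.2]))
E
```

```text
knob [0.5282747  0.30238241 0.08069762] [0.52956881 0.30023703 0.084     ] [0.52533007 0.30501772 0.084     ]
bore [ 0.46600517 -0.20104824  0.03736034] [ 0.46750557 -0.20158845  0.04      ] [ 0.46372685 -0.19779526  0.04      ]
[0.48893665 0.29475651 0.012     ]
[0.57389068 0.30245023 0.012     ]
(array([ 5.951e+01, -7.123e+01,  7.000e-02]), np.float64(16.6)) (array([ 5.280e+01, -7.323e+01,  7.000e-02]), np.float64(16.6))
```

```bash
python3 -c "
from h import *
print(togo([.43,-.21,.2]))"
```

```text
(array([ 3.520e+01, -2.505e+01,  1.000e-02]), np.float64(16.6))
```

```bash
python3 -m jog '[8.5,35.2,-25,0,0, 8.5,35.2,-25,0,0, 8.5,35.2,-25,0,0, 8.5,35.2,-25,0,0, 8.5,35.2,-25,0,0, 8.5,35.2,-25,0,0, 8.5,35.2,-25,0,0, 8.5,35.2,-25,0,0]'
python3 - <<'E'
from h import *
snap('wrist','w1');print(togo([.528,.302,.2]),r.read_state()['ee_pos'])
E
```

```text
t: 1.15
ee_pos: [0.4319, -0.2075, 0.2001]
eef_rot: [0.989, 0.148, 0.0, -0.001]
force: [-1.5, -0.8, -0.2]
finger_gap: 0.0848
finger_force: 0.0
(array([ 2.413e+01, -4.612e+01, -1.000e-02]), np.float64(16.85)) [ 0.43072622 -0.20938635  0.20005755]
```

View pics/w1.png

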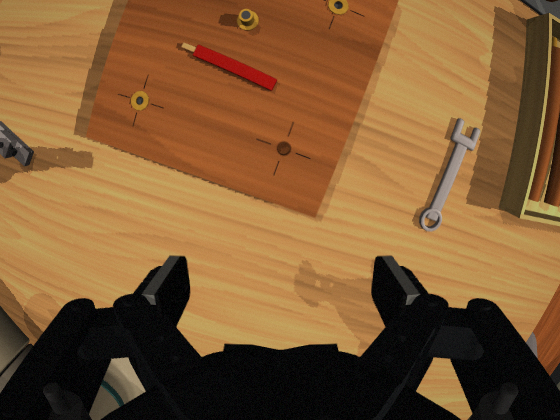

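The wrist view shows the bare bore at (284,149), with collars at (140,101) and (338,5).

```bash
python3 - <<'E'
from h import *
w=load('w1');s=load('scene0');d=load('side0')
q=[at(w,*p,.04,True) for p in((284,149),(140,101),(338,5))];print(np.array(q).round(4),[np.linalg.norm(q[0]-x).round(4) for x in q[1:]])
print(tri((s,219.6,261),(d,334.2,181),(w,284,149,True)))
E
python3 -m jog '[8.5,24.1,-46.1,0,0, 8.5,24.1,-46.1,0,0, 8.5,24.1,-46.1,0,0, 8.5,24.1,-46.1,0,0, 8.5,24.1,-46.1,0,0, 8.5,24.1,-46.1,0,0, 8.5,24.1,-46.1,0,0, 8.5,24.1,-46.1,0,0]'
python3 -m jog '[8.5,0,-5,0,0, 8.5,0,-5,0,0, 8.5,0,-5,0,0]'
python3 - <<'E'
from h import *
snap('wrist','w2');print(togo([.528,.302,.2]),r.read_state()['ee_pos'])
E
```

```text
[[ 0.4675 -0.2001  0.04  ]
 [ 0.4765 -0.0358  0.04  ]
 [ 0.6319 -0.2084  0.04  ]] [np.float64(0.1646), np.float64(0.1646)]
[ 0.46640698 -0.20076759  0.03733771]
t: 2.2
ee_pos: [0.5267, 0.2798, 0.2001]
eef_rot: [0.99, 0.143, 0.0, 0.001]
force: [0.8, -0.7, 0.2]
finger_gap: 0.0852
finger_force: 0.0
t: 2.58
ee_pos: [0.5118, 0.3261, 0.1999]
eef_rot: [0.99, 0.144, -0.0, 0.001]
force: [-0.3, -0.3, 0.4]
finger_gap: 0.0853
finger_force: 0.0
(array([0.87, 2.74, 0.01]), np.float64(16.49)) [0.51193115 0.3257804  0.20007731]
```

View pics/w2.png

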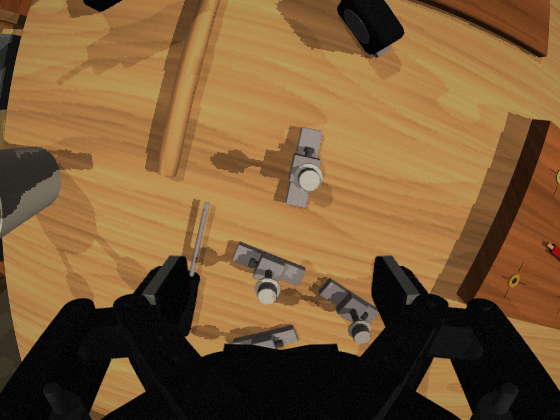

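The wrist view shows the target knob top at (310,177), with its beam running from (311,130) to (297,205). The other three gauges are nearer the base.

Run:
```python
from h import *
w=load('w2')
g=w['pixels'][150:205,285:335].min(2).astype(int);
m=(g>150).astype('u1');n,l,st,c=cv2.connectedComponentsWithStats(m);i=1+st[1:,4].argmax();print(st[i],c[i]+[285,150])
for z in(.082,.084):print(at(w,*(c[i]+[285,150]),z,True))
for p in((311,130),(297,205)):print(at(w,*p,.012,True))
k=at(w,*(c[i]+[285,150]),.084,True);print(togo([k[0],k[1],.1]))
```

```text
[ 15  21  19  19 292] [309.19863014 180.12671233]
[0.53056865 0.304204   0.082     ]
[0.53089957 0.30449573 0.084     ]
[0.57381095 0.30904031 0.012     ]
[0.48701641 0.29862524 0.012     ]
(array([ 1.22,  2.57, 10.01]), np.float64(16.49))
```

```bash
python3 -m jog '[8.5,1.2,2.6,0,0, 8.5,1.2,2.6,5,0, 6,1.2,2.6,10,0, 4.5,1.2,2.6,12.3,0, 4,1.2,2.6,12.6,0, 4,1.2,2.6,12.6,0]' 20
python3 - <<'E'
from h import *
snap('wrist','w3');snap('side','s3');print(togo([.5305,.304,.0725]))
a=cv2.imread('pics/w3.png')[190:410,180:400];b=cv2.imread('pics/s3.png')
cv2.imwrite('pics/c3.png',np.hstack([cv2.resize(a,(400,400)),cv2.resize(b[200:300,170:270],(400,400))]))
E
```

```text
t: 3.38
ee_pos: [0.5314, 0.3055, 0.0753]
eef_rot: [0.99, 0.144, 0.001, -0.0]
force: [0.5, 0.4, 0.4]
finger_gap: 0.0401
finger_force: 0.0
(array([-0.18,  0.19,  0.35]), np.float64(16.56))
```

View pics/c3.png

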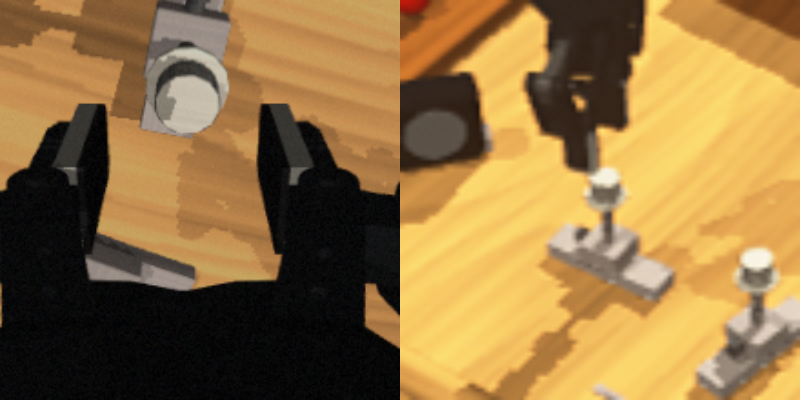

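The knob top is at w3 (283,247), ahead of the pads in the image.

Run:
```python
from h import *
w=load('w3');p=w['st']['ee_pos'];print(p,proj(w,p,True),ray(w,280,206,True))
for u in((283.4,246.7),(283.4,243)):print(at(w,*u,.084,True),at(w,*u,.082,True))
for u in((93*.55+180,105*.55+190),(275*.55+180,105*.55+190),(93*.55+180,170*.55+190),(93*.55+180,250*.55+190)):print(at(w,*u,.077,True))
```

```text
[0.53162588 0.30598969 0.07579426] [280.37845796 240.36471516] (array([0.59803662, 0.32578183, 0.24907871]), array([-0.26026291, -0.0766124 , -0.96249351]))
[0.53163451 0.30426774 0.084     ] [0.53083001 0.30400709 0.082     ]
[0.53374549 0.30489922 0.084     ] [0.53296658 0.30464621 0.082     ]
[0.51944836 0.33207467 0.077     ]
[0.53583076 0.27653325 0.077     ]
[0.49626136 0.3266785  0.077     ]
[0.46321278 0.31936163 0.077     ]
```

```bash
python3 -m jog '[4,0,0.15,0.4,0, 2.5,0,0.15,0.5,0, 1.5,0,0.15,0.5,0, 1.5,0,0.15,0.5,0, 1.5,0,0.15,0.5,0]' 40
python3 - <<'E'
from h import *
snap('side','s4');snap('wrist','w4');print(r.read_state()['force'])
a=cv2.imread('pics/w4.png')[190:410,180:400];b=cv2.imread('pics/s4.png')
cv2.imwrite('pics/c4.png',np.hstack([cv2.resize(a,(400,400)),cv2.resize(b[210:290,180:260],(400,400))]))
E
```

```text
t: 4.1
ee_pos: [0.5306, 0.305, 0.0693]
eef_rot: [0.99, 0.144, 0.0, 0.0]
force: [-0.0, -0.7, 0.4]
finger_gap: 0.0148
finger_force: 0.0
[ 0.20538132 -0.59733369  1.05664593]
```

View pics/c4.png

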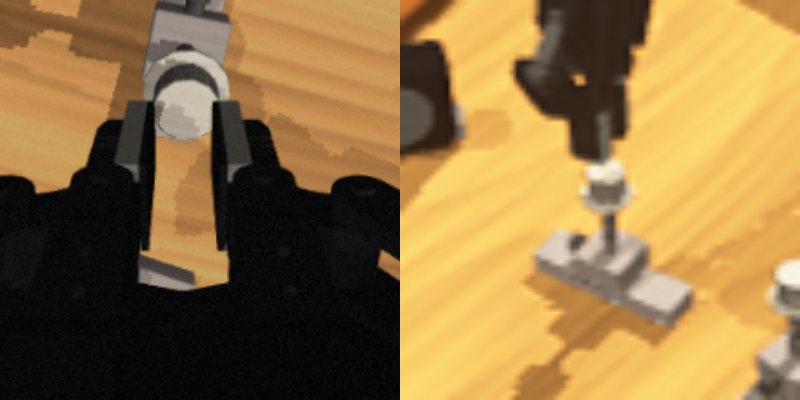

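The fingers closed without touching the knob: the pad tip faces (centre about crop row 132) are not on it. I'll check the tip height from the projection.

Run:
```python
from h import *
w=load('w4');st=w['st'];R=Ro.from_quat(st['eef_rot']).as_matrix();p=st['ee_pos']
for dz in(0,-.01,-.015,-.02,-.03):
  print(dz,[((proj(w,p+R@[dx,y,dz],True)-[180,190])/.55).round(0) for dx,y in((-.011,.0074),(.011,.0074),(-.011,-.0074),(.011,-.0074))])
```

```text
0 [array([207., 124.]), array([208.,  59.]), array([161., 124.]), array([160.,  59.])]
-0.01 [array([208., 137.]), array([209.,  70.]), array([160., 137.]), array([159.,  70.])]
-0.015 [array([209., 145.]), array([210.,  76.]), array([159., 145.]), array([158.,  76.])]
-0.02 [array([209., 152.]), array([211.,  82.]), array([159., 152.]), array([157.,  82.])]
-0.03 [array([211., 169.]), array([212.,  96.]), array([157., 169.]), array([156.,  96.])]
```

Run:
```python
from h import *
w=load('s4');p=w['st']['ee_pos'];print(p)
for dz in(0,.01,.015,.02,.03): print(dz,((proj(w,p+[0,0,dz])-[180,210])*5+[400,0]).round(0))
a=cv2.imread('pics/s4.png')[225:265,200:240];snap('scene','sc4');b=cv2.imread('pics/sc4.png')[120:160,315:355]
print(((proj(load('sc4'),p)-[315,120])*10+[400,0]).round(0))
cv2.imwrite('pics/c5.png',np.hstack([cv2.resize(a,(400,400),interpolation=2),cv2.resize(b,(400,400),interpolation=2)]))
```

```text
[0.53063784 0.3049811  0.06926193]
0 [601. 187.]
0.01 [600. 173.]
0.015 [599. 166.]
0.02 [599. 158.]
0.03 [598. 144.]
[632. 196.]
```

View pics/c5.png

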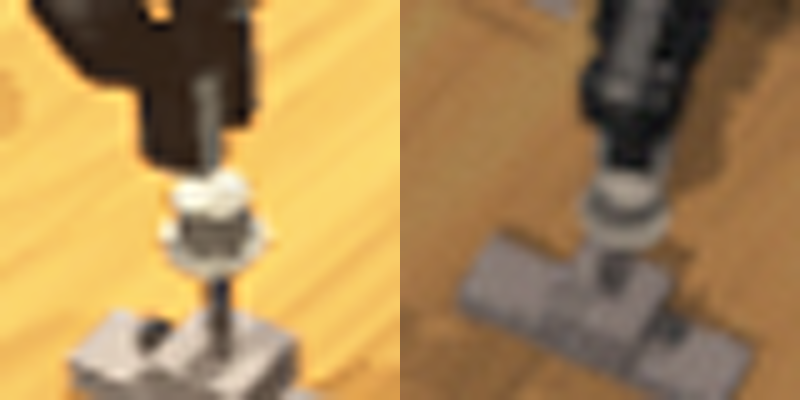

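Both views show the tips sitting just above the knob top, about 18 mm behind the TCP. I'll go about 11 mm lower and close again; the gap will tell knob (20 mm) from flange (28 mm).

```bash
python3 -m jog '[4,0,0,0,0, 4,0,0.05,0.6,0, 4,0,0.05,1.1,0, 1.7,0,0.05,1.1,0, 1.7,0,0.05,1.1,0, 1.7,0,0.05,1.1,0]' 40
```

```text
t: 5.0
ee_pos: [0.5309, 0.3045, 0.0584]
eef_rot: [0.99, 0.144, 0.0, -0.0]
force: [-0.2, 0.4, -0.2]
finger_gap: 0.0175
finger_force: 0.0
```

Run:
```python
from h import *
snap('side','s6');snap('wrist','w6');print(r.read_state()['finger_gap'])
a=cv2.imread('pics/w6.png')[190:410,180:400];b=cv2.imread('pics/s6.png')
cv2.imwrite('pics/c6.png',np.hstack([cv2.resize(a,(400,400)),cv2.resize(b[210:290,180:260],(400,400))]))
```

```text
0.01667395934527702
```

View pics/c6.png

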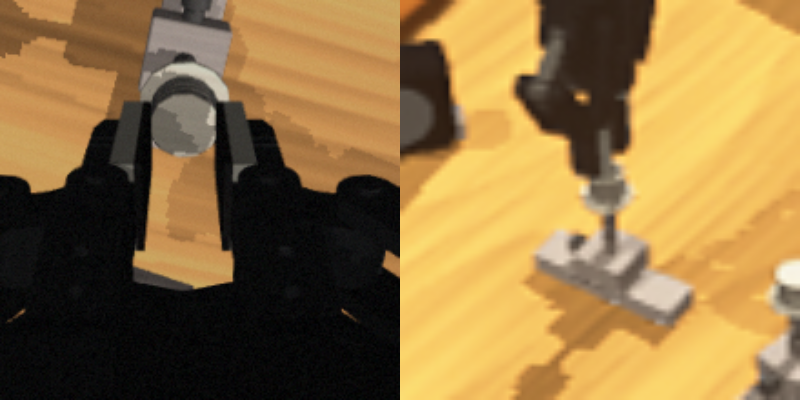

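The pads now straddle the knob, crop columns 152–218, and look just about in contact. I'll keep closing.

```bash
python3 -m jog '[1,0,0,0,0, 0.5,0,0,0,0, 0,0,0,0,0, 0,0,0,0,0]' 40
```

```text
t: 5.6
ee_pos: [0.5308, 0.3044, 0.0583]
eef_rot: [0.99, 0.144, 0.0, 0.0]
force: [0.4, -0.6, -0.2]
finger_gap: 0.0003
finger_force: 0.0
```

Run:
```python
from h import *
L=[('w2',310,178),('w3',180+188*.55,190+103*.55),('w4',180+185*.55,190+110*.55),('w6',180+185*.55,190+126*.55)]
L=[(load(n),u,v,True) for n,u,v in L]
P=tri(*L);print(P,[(proj(l[0],P,True)-l[1:3]).round(1) for l in L])
P=tri((load('scene0'),337.6,137.4),(load('side0'),221.4,244),L[0]);print(P)
snap('side','s7');snap('wrist','w7');snap('scene','sc7')
a=load('s7')['pixels'].astype(int);b=load('s4')['pixels'];d=np.abs(a-b).sum(2)
print('diff beam side',d[255:280,205:245].max(1))
print(load('w6')['st']['ee_pos'],load('w6')['extrinsics'])
```

```text
[0.53403329 0.30530548 0.09053309] [array([0., 0.]), array([-0.5,  0.3]), array([ 0.7, -0.4]), array([-0.3,  0. ])]
[0.52975681 0.30270615 0.07987437]
diff beam side [ 5  5  4  5 66 10 71 69 38  6  6 13 65 41 45 37 34 28  6  6  5  3  6  6
  4]
[0.530905   0.30449311 0.05845012] [[ 2.84949074e-01 -9.58542450e-01  6.29653456e-04  1.40959903e-01]
 [ 9.22261925e-01  2.73984709e-01 -2.72700055e-01 -5.77018408e-01]
 [ 2.61222064e-01  7.82863336e-02  9.62098895e-01 -4.04923571e-01]
 [ 0.00000000e+00  0.00000000e+00  0.00000000e+00  1.00000000e+00]]
```

The knob top triangulates to z about 0.08–0.09, so the real tips must be about 30 mm behind the TCP, and the fingers closed above it. I'll open, go about 15 mm lower and close.

```bash
python3 -m jog '[4,0,0,0,0, 4.5,0,0,0,0, 4.5,0,0,0.7,0, 4.5,0,0,1.5,0, 4.5,0,0,1.5,0, 1.6,0,0,1.5,0, 1.4,0,0,1.5,0, 1.4,0,0,1.5,0]' 40
```

```text
t: 6.75
ee_pos: [0.531, 0.3044, 0.0434]
eef_rot: [0.99, 0.144, 0.0, 0.0]
force: [0.3, -0.6, -0.8]
finger_gap: 0.0177
finger_force: 39.0
```

```bash
python3 -m jog '[1.4,0,0,0,0, 1.4,0,0,0,0]' 40; python3 -m jog '[4.5,0,0,0,0, 4.5,0,0,0,0, 4.5,0,0,0.4,0, 4.5,0,0,0.5,0, 1.6,0,0,0.5,0, 1.4,0,0,0.5,0, 1.4,0,0,0.5,0]' 40
```

```text
t: 7.0
ee_pos: [0.5309, 0.3045, 0.0434]
eef_rot: [0.99, 0.144, 0.0, 0.0]
force: [-0.9, 0.6, 0.2]
finger_gap: 0.0175
finger_force: 39.1
t: 7.88
ee_pos: [0.5308, 0.3044, 0.0382]
eef_rot: [0.99, 0.144, -0.0, 0.0]
force: [-0.5, -0.8, -1.0]
finger_gap: 0.0179
finger_force: 39.0
```

```bash
python3 -m jog '[1.2,0,0,0,0, 1.2,0,0,-0.5,0, 1.2,0,0,-1.5,0, 1.2,0,0,-3,0, 1.2,0,0,-6,0, 1.2,0,0,-10,0, 1.2,0,0,-10,0, 1.2,0,0,-10,0]' 60
python3 - <<'E'
from h import *
print(r.read_state()['force'],togo([.45,-.2,.138]));s=snap('side','s8');snap('scene','sc8')
E
```

```text
t: 8.88
ee_pos: [0.5302, 0.3042, 0.138]
eef_rot: [0.99, 0.144, -0.0, 0.0]
force: [-1.1, -0.7, -2.8]
finger_gap: 0.0173
finger_force: 58.8
[-1.07209403 -0.7459869  -2.79256763] (array([-2.209e+01,  4.602e+01,  3.000e-02]), np.float64(16.61))
```

Run:
```python
from h import *
w=load('w1');print('pencil',at(w,275,87,.044,True),at(w,270,92,.044,True))
print(togo([.4684,-.1985,.138]))
```

```text
pencil [ 0.5255826  -0.17297375  0.044     ] [ 0.51927211 -0.1696792   0.044     ]
(array([-2.022e+01,  4.640e+01, -4.000e-02]), np.float64(16.6))
```

```bash
python3 -m jog '[1.2,-1,2.3,0,0, 1.2,-3,6.9,0,0.2, 1.2,-5,11.5,0,0.5, 1.2,-7,16.1,0,0.8, 1.2,-9,20.7,0,1.1, 1.2,-11,25.3,0,1.4, 1.2,-13,29.9,0,1.7, 1.2,-15,34.5,0,2]' 60
python3 -c "
from h import *
print(togo([.4684,-.1985,.138]))"
```

```text
t: 9.98
ee_pos: [0.4837, -0.0713, 0.1376]
eef_rot: [1.0, -0.031, -0.001, 0.0]
force: [0.4, 0.1, -2.6]
finger_gap: 0.0171
finger_force: 58.9
(array([-0.74, 12.79, -0.04]), np.float64(-3.52))
```

```bash
python3 -m jog '[1.2,-0.3,4,0,0, 1.2,-0.5,8,0,0, 1.2,-0.7,11,0.5,0, 1.2,-0.74,12.6,2,0, 1.2,-0.74,12.8,3.5,0, 1.2,-0.74,12.8,4.2,0, 1.2,-0.74,12.8,4.2,0, 1.2,-0.74,12.8,4.2,0]' 60
python3 - <<'E'
from h import *
print(togo([.4684,-.1985,.095]))
c=[]
for n,f in(('side','s9'),('scene','sc9')):
    s=snap(n,f);b=proj(s,[.4670,-.2005,.04]);print(n,b)
snap('wrist','w9')
a=cv2.imread('pics/sc9.png')[230:280,190:250];b=cv2.imread('pics/s9.png')[150:200,300:360];w=cv2.imread('pics/w9.png')[150:350,160:400]
z=lambda i,w,h:cv2.resize(i,(w,h),interpolation=2)
cv2.imwrite('pics/c9.png',np.hstack([np.vstack([z(a,360,300),z(b,360,300)]),cv2.copyMakeBorder(z(w,440,367),0,233,0,0,0)]))
E
```

```text
t: 10.98
ee_pos: [0.4711, -0.1957, 0.0966]
eef_rot: [1.0, -0.029, 0.0, 0.0]
force: [-0.2, -0.2, -2.6]
finger_gap: 0.0171
finger_force: 58.9
(array([-0.25,  0.29,  0.16]), np.float64(-3.32))
side [333.73828199 180.32910527]
scene [219.694885   260.59492179]
```

View pics/c9.png

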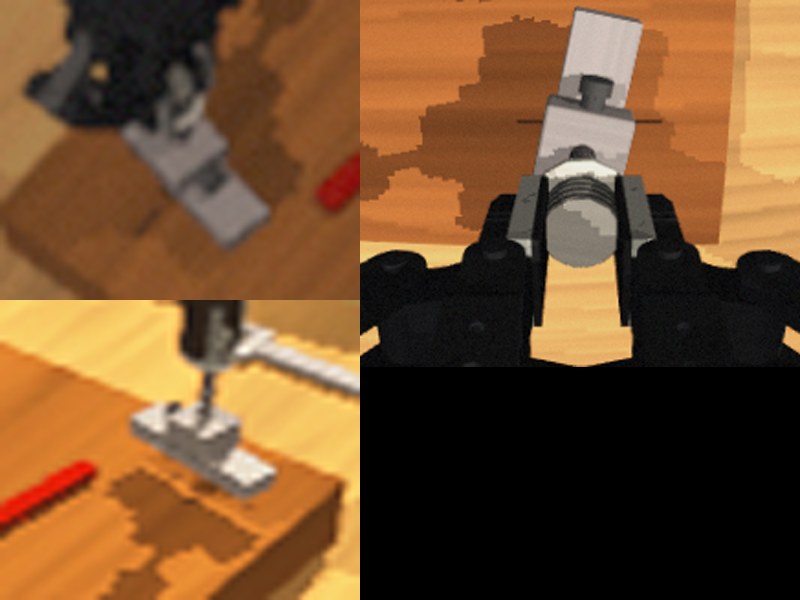

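The wrist crop shows the gauge held upright by the knob. The bore's cross lines are at row 121, spanning columns 517 to 661, and the beam's end edge runs (577,8)–(641,20). I'll measure the bore and the rod axis in this same image.

Run:
```python
from h import *
w=load('w9');p=w['st']['ee_pos'];k=200/367
c=lambda x,y,z:at(w,160+(x-360)*240/440,150+y*k,z,True)
print('tcp',p)
b=c(589,121,.04);print('bore',b)
foot=p[2]-.0392;z=foot+.012
e=[c(577,8,z),c(641,20,z)];l=c(561,97,z);rr=c(623,100,z);m=(e[0]+e[1])/2
print('width',np.linalg.norm(e[0]-e[1]))
d1=e[0]-l;d2=e[1]-rr;d=d1/np.linalg.norm(d1)+d2/np.linalg.norm(d2);d/=np.linalg.norm(d)
n=e[1]-e[0];d3=np.array([-n[1],n[0],0])/np.linalg.norm(n)
for q in(d,d3):print('yaw',np.degrees(np.arctan2(q[1],q[0])),'axis',m-.045*q)
h=[c(550,97,foot+.028),c(635,118,foot+.028)];print('hub w',np.linalg.norm(h[0]-h[1]),'axis',sum(h)/2-.015*d)
# scene: beam end top corners / side
s=load('sc9');S=lambda x,y,z:at(s,190+x/6,230+y/6,z)
print('scene end',(S(222,247,z)+S(268,210,z))/2,'bore',at(s,219.6,261,.04))
s=load('s9');S=lambda x,y,z:at(s,300+x/6,150+(y-300)/6,z)
print('side ends', S(142,412,z),S(262,475,z),'bore',at(s,334.2,181,.04))
```

```text
tcp [ 0.47112903 -0.19617982  0.09682571]
bore [ 0.46784777 -0.19871431  0.04      ]
width 0.022140743682385826
yaw -14.216964833775782 axis [ 0.47105965 -0.196676    0.06962571]
yaw -13.8323997079572 axis [ 0.47098645 -0.19696903  0.06962571]
hub w 0.028464329812298846 axis [ 0.47218854 -0.19662731  0.08562571]
scene end [ 0.51399775 -0.21074209  0.06962571] bore [ 0.46750557 -0.20158845  0.04      ]
side ends [ 0.50954585 -0.20192103  0.06962571] [ 0.42407588 -0.18424575  0.06962571] bore [ 0.46372685 -0.19779526  0.04      ]
```

All three cameras agree that the axis must shift by about (-3.0, -2.2) mm. I'll shift and lower to just above the wood.

```bash
python3 -m jog '[1.2,-0.29,0.24,0,0, 1.2,-0.29,0.24,0.4,0, 1.2,-0.29,0.24,0.9,0, 1.2,-0.29,0.24,1.3,0, 1.2,-0.29,0.24,1.3,0, 1.2,-0.29,0.24,1.3,0]' 60
python3 -c "
from h import *
print(r.read_state()['ee_pos'],r.read_state()['force'])"
python3 -m jog '[1.2,0,0,0.1,0, 1.2,0,0,0.2,0, 1.2,0,0,0.2,0]' 60
```

```text
t: 11.88
ee_pos: [0.4677, -0.1987, 0.0833]
eef_rot: [1.0, -0.03, 0.0, 0.0]
force: [-0.5, 0.1, -3.3]
finger_gap: 0.0175
finger_force: 58.9
[ 0.46770775 -0.19865746  0.0832761 ] [-0.50497822  0.08476471 -3.30773842]
t: 12.25
ee_pos: [0.4676, -0.1986, 0.0813]
eef_rot: [1.0, -0.03, -0.0, 0.0]
force: [0.5, 0.7, -2.0]
finger_gap: 0.017
finger_force: 58.9
```

```bash
for i in 1 ; do python3 -m jog '[1.2,0,0,0.05,0, 1.2,0,0,0.1,0, 1.2,0,0,0.1,0]' 60;python3 -m jog '[1.2,0,0,0.05,0, 1.2,0,0,0.1,0, 1.2,0,0,0.1,0]' 60; python3 -m jog '[1.2,0,0,0.05,0, 1.2,0,0,0.1,0, 1.2,0,0,0.1,0]' 60; done | grep -E 'ee_pos|force:'
```

```text
ee_pos: [0.4676, -0.1986, 0.0803]
force: [0.1, -0.7, -2.9]
finger_force: 58.9
ee_pos: [0.4676, -0.1986, 0.0793]
force: [-0.1, -1.2, -3.5]
finger_force: 58.9
ee_pos: [0.4677, -0.1986, 0.0783]
force: [-0.9, -0.5, -2.8]
finger_force: 59.0
```

```bash
(python3 -m jog '[1.2,0,0,0.05,0, 1.2,0,0,0.1,0, 1.2,0,0,0.1,0]' 60;python3 -m jog '[1.2,0,0,0.05,0, 1.2,0,0,0.1,0, 1.2,0,0,0.1,0]' 60; python3 -m jog '[1.2,0,0,0.05,0, 1.2,0,0,0.1,0, 1.2,0,0,0.1,0]' 60) | grep -E 'ee_pos|force:'
```

```text
ee_pos: [0.4677, -0.1988, 0.0777]
force: [-1.5, 0.2, 2.3]
finger_force: 59.5
ee_pos: [0.4677, -0.1988, 0.0763]
force: [-1.1, -0.6, 2.1]
finger_force: 59.5
ee_pos: [0.4677, -0.1988, 0.0753]
force: [-1.0, -0.3, 2.6]
finger_force: 59.4
```

The beam touched down at TCP z about 0.078, and the rod now slides at about 3 N. I'll cut the grip to 20 N so it acts as a slip limit, then go on down past the mouth.

```bash
cat > ok.py <<'E'
from rig import r
import sys
s=r.read_state();print(s['t'],s['ee_pos'].round(4),s['force'].round(1),s['finger_gap'].round(4),round(s['finger_force'],1));sys.exit(s['force'][2]>6.5)
E
g(){ grep -q . && python3 ok.py; }
python3 -m jog '[1.2,0,0,0,0, 1.2,0,0,0,0]' 20 | g && python3 -m jog '[1.2,0,0,0.05,0, 1.2,0,0,0.05,0]' | g && python3 -m jog '[1.2,0,0,0.05,0, 1.2,0,0,0.05,0]' | g && python3 -m jog '[1.2,0,0,0.05,0, 1.2,0,0,0.05,0]' | g && python3 -m jog '[1.2,0,0,0.05,0, 1.2,0,0,0.05,0]' | g && python3 -m jog '[1.2,0,0,0.05,0, 1.2,0,0,0.05,0]' | g && python3 -m jog '[1.2,0,0,0.05,0, 1.2,0,0,0.05,0]' | g && python3 -m jog '[1.2,0,0,0.05,0, 1.2,0,0,0.05,0]' | g && python3 -m jog '[1.2,0,0,0.05,0, 1.2,0,0,0.05,0]' | g
```

```text
Traceback (most recent call last):
  File "ok.py", line 3, in <module>
    s=r.read_state();print(s['t'],s['ee_pos'].round(4),s['force'].round(1),s['finger_gap'].round(4),round(s['finger_force'],1));sys.exit(s['force'][2]>6.5)
                                                                           ^^^^^^^^^^^^^^^^^^^^^
AttributeError: 'float' object has no attribute 'round'
```

```bash
sed -i "s/s\['finger_gap'\].round(4)/round(s['finger_gap'],4)/;s/sys.exit(s\['force'\]\[2\]>6.5)/sys.exit(int(s['force'][2]>6.5))/" ok.py
g(){ grep -q . && python3 ok.py; }
python3 ok.py && python3 -m jog '[1.2,0,0,0.05,0, 1.2,0,0,0.05,0]' | g && python3 -m jog '[1.2,0,0,0.05,0, 1.2,0,0,0.05,0]' | g && python3 -m jog '[1.2,0,0,0.05,0, 1.2,0,0,0.05,0]' | g && python3 -m jog '[1.2,0,0,0.05,0, 1.2,0,0,0.05,0]' | g && python3 -m jog '[1.2,0,0,0.05,0, 1.2,0,0,0.05,0]' | g && python3 -m jog '[1.2,0,0,0.05,0, 1.2,0,0,0.05,0]' | g && python3 -m jog '[1.2,0,0,0.05,0, 1.2,0,0,0.05,0]' | g && python3 -m jog '[1.2,0,0,0.05,0, 1.2,0,0,0.05,0]' | g
```

```text
14.75 [ 0.4677 -0.1987  0.0753] [ 0.1 -1.4  1.2] 0.0168 59.4
15.0 [ 0.4677 -0.1987  0.0748] [-1.2 -1.5  2.6] 0.0173 59.4
15.25 [ 0.4677 -0.1987  0.0743] [-0.1 -0.7  2.2] 0.0172 59.5
15.5 [ 0.4677 -0.1987  0.0738] [ 0.  -1.3  1.8] 0.0175 59.5
15.75 [ 0.4677 -0.1987  0.0733] [-0.3 -1.9  1.3] 0.0171 59.4
16.0 [ 0.4677 -0.1987  0.0728] [ 0.1 -1.8  1.7] 0.0175 59.4
16.25 [ 0.4677 -0.1987  0.0723] [ 0.  -1.7  2.3] 0.0174 59.4
16.5 [ 0.4677 -0.1987  0.0718] [ 0.1 -1.6  2.2] 0.0174 59.4
16.75 [ 0.4677 -0.1986  0.0713] [-0.4 -2.1  2.5] 0.0172 59.4
```

```bash
g(){ cat >/dev/null; python3 ok.py; }
python3 -m jog '[1.3,0,0,0.05,0, 1.3,0,0,0.1,0]' 20 | g && python3 -m jog '[1.3,0,0,0.05,0, 1.3,0,0,0.1,0]' 20 | g && python3 -m jog '[1.3,0,0,0.05,0, 1.3,0,0,0.1,0]' 20 | g && python3 -m jog '[1.3,0,0,0.05,0, 1.3,0,0,0.1,0]' | g && python3 -m jog '[1.3,0,0,0.05,0, 1.3,0,0,0.1,0]' | g && python3 -m jog '[1.3,0,0,0.05,0, 1.3,0,0,0.1,0]' | g && python3 -m jog '[1.3,0,0,0.05,0, 1.3,0,0,0.05,0]' | g && python3 -m jog '[1.3,0,0,0.05,0, 1.3,0,0,0.05,0]' | g
```

```text
17.0 [ 0.4677 -0.1987  0.0703] [-1.3 -2.7  2. ] 0.0171 59.5
17.25 [ 0.4677 -0.1987  0.0693] [-0.7 -2.1  2.5] 0.0172 59.5
17.5 [ 0.4677 -0.1987  0.0683] [ 0.1 -2.4  2.8] 0.0172 59.5
17.75 [ 0.4677 -0.1986  0.0673] [ 0.1 -3.   1.4] 0.017 59.5
18.0 [ 0.4677 -0.1987  0.0663] [-0.4 -3.1  2.6] 0.0172 59.5
18.25 [ 0.4677 -0.1987  0.0653] [-0.3 -2.7  2.3] 0.0173 59.5
18.5 [ 0.4677 -0.1986  0.0647] [ 1.  -2.1  2. ] 0.0173 59.4
18.75 [ 0.4676 -0.1987  0.0643] [ 0.7 -2.5  2. ] 0.0174 59.4
```

```bash
g(){ cat >/dev/null; python3 ok.py; }
python3 -m jog '[1.3,0,0,0.05,0, 1.3,0,0,0.05,0]' | g && python3 -m jog '[1.3,0,0,0.05,0, 1.3,0,0,0.05,0]' | g && python3 -m jog '[1.3,0,0,0.05,0, 1.3,0,0,0.05,0]' | g && python3 -m jog '[1.3,0,0,0.05,0, 1.3,0,0,0.05,0]' | g && python3 -m jog '[1.3,0,0,0.05,0, 1.3,0,0,0.05,0]' | g && python3 -m jog '[1.3,0,0,0.05,0, 1.3,0,0,0.05,0]' | g && python3 -m jog '[1.3,0,0,0.05,0, 1.3,0,0,0.05,0]' | g && python3 -m jog '[1.3,0,0,0.05,0, 1.3,0,0,0.05,0]' | g && python3 -m jog '[1.3,0,0,0.05,0, 1.3,0,0,0.05,0]' | g && python3 -m jog '[1.3,0,0,0.05,0, 1.3,0,0,0.05,0]' | g && python3 -m jog '[1.3,0,0,0.05,0, 1.3,0,0,0.05,0]' | g && python3 -m jog '[1.3,0,0,0.05,0, 1.3,0,0,0.05,0]' | g
```

```text
19.0 [ 0.4677 -0.1987  0.0638] [ 0.7 -3.3  1.5] 0.0167 59.4
19.25 [ 0.4677 -0.1987  0.0633] [-0.6 -2.4  1.5] 0.0174 59.4
19.5 [ 0.4677 -0.1986  0.0628] [ 0.4 -2.3  1.9] 0.0173 59.4
19.75 [ 0.4677 -0.1987  0.0623] [-0.  -2.5  1.6] 0.0171 59.4
20.0 [ 0.4677 -0.1986  0.0622] [ 0.5 -2.3  6.1] 0.0173 59.8
20.25 [ 0.4678 -0.1986  0.0621] [-1.5 -1.8  8.6] 0.017 60.0
```

The rod bottomed at TCP z about 0.062, 16 mm after touchdown, so the bore is about 12 mm deep. I'll release and rise.

```bash
python3 -m jog '[2.2,0,0,0,0, 3.5,0,0,0,0, 4.5,0,0,0,0, 4.5,0,0,0,0, 4.5,0,0,-1,0, 4.5,0,0,-3.2,0, 4.5,0,0,-3.2,0]'; python3 ok.py; python3 -m jog '[2,0,0,0,0, 0,0,0,0,0, 0,0,0,0,0, 0,0,0,0,0, 0,0,0,0,0]'
python3 - <<'E'
from h import *
a=load('s9')
for n,f in(('side','s10'),('scene','sc10'),('wrist','w10')):snap(n,f)
# beam location in side/scene: bright low-saturation pixels near the bore
for f in('s10','sc10'):
    s=load(f);im=cv2.cvtColor(s['pixels'],cv2.COLOR_RGB2HSV);b=proj(s,[.4677,-.1995,.052]).astype(int)
    y0,x0=b[1]-22,b[0]-28;m=((im[y0:y0+44,x0:x0+56,1]<60)&(im[y0:y0+44,x0:x0+56,2]>70));print(f,b-[x0,y0]);print('\n'.join(''.join('#' if v else '.' for v in q) for q in m))
E
```

```text
t: 21.12
ee_pos: [0.4691, -0.1995, 0.0952]
eef_rot: [1.0, -0.03, 0.002, 0.001]
force: [0.1, 0.2, -0.6]
finger_gap: 0.0447
finger_force: 0.0
21.125 [ 0.4691 -0.1995  0.0952] [ 0.1  0.2 -0.6] 0.0447 0.0
t: 21.75
ee_pos: [0.4676, -0.1986, 0.0932]
eef_rot: [1.0, -0.03, -0.0, -0.0]
force: [0.6, -0.7, -0.1]
finger_gap: 0.0
finger_force: 0.0
s10 [28 22]
.................................#.#####................
.................................#.#####................
.................................#.######...............
................................##.#########............
................................#..##..#######..........
.........................................########.......
............................................########....
...............................................#######..
.............................###.................#######
............................######..................####
.............................#####.....................#
.............................#..#.......................
............................#####.......................
..........
[... 3577 characters left out ...]
#...............
..............................############..............
...............................###########..............
................................#########...............
.................................######.................
..................................####..................
...................................##...................
........................................................
........................................................
........................................................
........................................................
........................................................
........................................................
```

The gauge stands upright on the seat. Opening the fingers could have eased the rod up, so I'll press the knob gently with shut fingers until the force rises past 3 N of friction.

```bash
g(){ cat >/dev/null; python3 ok.py; }
python3 -m jog '[0,0,0,0.5,0, 0,0,0,1,0, 0,0,0,1,0]' | g && python3 -m jog '[0,0,0,0.05,0, 0,0,0,0.1,0]' | g && python3 -m jog '[0,0,0,0.05,0, 0,0,0,0.1,0]' | g && python3 -m jog '[0,0,0,0.05,0, 0,0,0,0.1,0]' | g && python3 -m jog '[0,0,0,0.05,0, 0,0,0,0.05,0]' | g && python3 -m jog '[0,0,0,0.05,0, 0,0,0,0.05,0]' | g && python3 -m jog '[0,0,0,0.05,0, 0,0,0,0.05,0]' | g && python3 -m jog '[0,0,0,0.05,0, 0,0,0,0.05,0]' | g && python3 -m jog '[0,0,0,0.05,0, 0,0,0,0.05,0]' | g && python3 -m jog '[0,0,0,0.05,0, 0,0,0,0.05,0]' | g
```

```text
22.275 [ 0.4671 -0.1983  0.0826] [-0.6  0.   0.2] -0.0 0.0
22.525 [ 0.4677 -0.1987  0.0824] [-0.  -1.   0.2] 0.0001 0.0
22.775 [ 0.4677 -0.1987  0.0813] [-1.1  0.3 -0.7] 0.0003 0.0
23.025 [ 0.4676 -0.1986  0.0803] [-0.8  0.1  0.1] 0.0001 0.0
23.275 [ 0.4676 -0.1986  0.0797] [-0.3 -0.  -0. ] -0.0005 0.0
23.525 [ 0.4676 -0.1986  0.0793] [-0.2  0.  -0.1] 0.0004 0.0
23.775 [ 0.4676 -0.1986  0.0788] [-0.4 -0.4  0.7] -0.0001 0.0
24.025 [ 0.4676 -0.1986  0.0783] [0.4 0.4 0.3] -0.0001 0.0
24.275 [ 0.4676 -0.1986  0.0777] [-0.2  0.4  0.4] -0.0001 0.0
24.525 [ 0.4676 -0.1986  0.0773] [ 0.1 -0.1  0. ] 0.0001 0.0
```

```bash
g(){ cat >/dev/null; python3 ok.py; }
python3 -m jog '[0,0,0,0.05,0, 0,0,0,0.05,0]' | g && python3 -m jog '[0,0,0,0.05,0, 0,0,0,0.05,0]' | g && python3 -m jog '[0,0,0,0.05,0, 0,0,0,0.05,0]' | g && python3 -m jog '[0,0,0,0.05,0, 0,0,0,0.05,0]' | g && python3 -m jog '[0,0,0,0.05,0, 0,0,0,0.05,0]' | g && python3 -m jog '[0,0,0,0.05,0, 0,0,0,0.05,0]' | g && python3 -m jog '[0,0,0,0.05,0, 0,0,0,0.05,0]' | g && python3 -m jog '[0,0,0,0.05,0, 0,0,0,0.05,0]' | g && python3 -m jog '[0,0,0,0.05,0, 0,0,0,0.05,0]' | g && python3 -m jog '[0,0,0,0.05,0, 0,0,0,0.05,0]' | g&& python3 -m jog '[0,0,0,0.05,0, 0,0,0,0.05,0]' | g&& python3 -m jog '[0,0,0,0.05,0, 0,0,0,0.05,0]' | g
```

```text
24.775 [ 0.4676 -0.1986  0.0768] [ 0.   0.3 -0.6] -0.0001 0.0
25.025 [ 0.4676 -0.1986  0.0763] [ 0.5  0.7 -0. ] -0.0004 0.0
25.275 [ 0.4676 -0.1986  0.0758] [ 0.   0.6 -0.6] -0.0004 0.0
25.525 [ 0.4677 -0.1987  0.0754] [0.2 0.3 1.1] -0.0001 0.5
25.775 [ 0.4678 -0.1988  0.0753] [-0.3 -0.3  5.4] -0.0002 2.5
26.025 [ 0.4678 -0.1988  0.0753] [-3.   0.9  8.1] 0.0002 4.2
```

The force rose stiffly with no sliding, so the rod is on the bottom. I'll withdraw and hand in.

```bash
python3 -m jog '[0,0,0,-0.5,0, 0,0,0,-2,0, 0,0,0,-6,0, 0,0,0,-10,0, 0,0,0,-10,0, 0,0,0,-10,0]' && python3 -c "
from rig import r
print(r.finish_job())"
```

```text
t: 26.78
ee_pos: [0.4672, -0.1984, 0.1742]
eef_rot: [1.0, -0.03, -0.0, -0.0]
force: [-0.6, 0.4, -0.5]
finger_gap: 0.0001
finger_force: 0.0
the job is handed in; nothing more can be done
None
```

I've handed the job in at about 27 s (no verdict was returned): the gauge stands released over the bare bore with its rod on the bottom, which I felt at roughly 12 mm from the arm's travel, pressing at about 8–9 N on the wrist; the other things weren't checked afterwards, but I felt no contact with them.

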